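# Still the swinging drop hook and hang the tape roll

### The arm

A 7-joint arm with a two-finger parallel gripper is mounted at the origin on the work surface. World frame = base frame: x ahead of the robot, y to its left, z up, the work surface at z = 0. Lengths are in mm, angles in rad, forces in N, time in s.
With the tool pointing down it reaches from about 400 to 875 mm from the base axis. Payload 4.4 kg.
Tool frame: the origin (TCP) lies on the centre line of the jaws, within the pads' length; the fingertips stand 25 mm ahead of it and the grasp point (between the pads) lies 6 mm ahead of it (ctrl.finger_overhang is the distance from the TCP to the fingertips, in mm); z points along the fingers, y is the line along which they close (so a half turn about z gives the same grasp; the last joint's range is limited). The gripper opens to 85 mm and grips with 20 to 120 N. Pads are 22 mm wide; open, the fingers measure 114 mm over their backs; the gripper's body (76 mm by 85 mm) begins 54 mm behind the grasp point. The pads swing forward as they close: fully open they stand 13 mm farther back than shut.
Start: joints at [-1.303, 0.628, 0.038, 1.517, -0.027, 0.996, -0.02], TCP at [212.941, 614.145, 256.313] pointing down, gripper open.
Joint ranges: [-3.06, 3.06], [-0.37, 2.12], [-1.25, 1.32], [0.18, 2.47], [-1.1, 4.24], [0.23, 1.98], [-2.94, 2.94]. Speed limits (rad/s): [2.57, 2.57, 3.14, 3.14, 3.14, 3.14, 3.14].

### API

Orientations are given as [roll, pitch, yaw] about the fixed x, y, z axes, in that order (R = Rz(yaw) Ry(pitch) Rx(roll)).
In Python, from cell import ctrl gives the robot as it stands. The module is installed in compiled form; this text tells all that it offers.
- The arm moves only by the tool play_rows, never from a script. Its argument "targets" is a list of rows, each a list of 5 numbers: the closure, from 0 (fully open) to 1 (shut), then the shift along the tool's x, y, z in cm, then the turn about the tool's z in degrees. In form: [[gripper, dx, dy, dz, spin], ...]. A call has 1 to 10 rows; each row is the pose to reach, as a shift and turn from the pose commanded when the call began, along the tool's axes at that moment; what a row does not reach only later rows make up. A row lasts 1/10 s, in which the tool goes at most 50 mm and 8.59 degrees, less where a joint would pass 70% of its speed; a pose out of reach is approached as far as the arm can. A call with a gripper value outside its range is refused whole. The fingers move at their own pace and stop on an object; the grip force is fixed at half the most. Time passes only in rows, so rows that repeat a pose let the fingers close. It gives the time, the measured TCP pose, the force, the opening and the grip force at its end, in the units of the state.
- ctrl.read_state(): the state, without advancing time (a new reading comes with each control period).
- ctrl.get_image(name): name is "side" or "top"; returns (picture, depth): 420x560x3 uint8, red, green, blue; 420x560 float32, mm along the optical axis (not along the pixel's ray), 0 where there is no reading.
- ctrl.calibration(name): a dict with "vfov" (degrees; the focal length in pixels is half the picture's height over the tangent of half this angle, whatever the lens; pixels are square), "cx", "cy" (the principal point, pixels), "extrinsics" (4x4, takes a point from camera to world coordinates). Camera axes: x right, y down, z forward; pixel columns grow to the right and rows downward; lengths in mm; the calibration is good to about 2 mm. A picture is of the moment at which its call begins. calibration takes no time and is no camera call.
- ctrl.finish_job(): hands the job in; it is judged then, once.
Trained networks look in the newest picture that a camera, given by its name, has taken for a name from the list of things; names that differ only in an ending like _2 or _b are one class to them, and where a whole thing is asked for, a point or a joint stands for the part that bears it (a point fixed in the world has none). Each returns a list of dicts, best first, with "confidence" (0 to 1); they miss things now and then, are a little off and sometimes report something else, mostly with a low value. They report only what shows in the picture. A call takes as long as a camera call. They do not tell look-alikes from the thing itself.
- ctrl.search_frame(camera, name): "bbox" ([left, top, right, bottom] in pixels, round what is visible of it).
- ctrl.trace(camera, name): "pixels" (420x560 bool, what is visible of it) and "bbox" ([left, top, right, bottom] in pixels, round what is visible of it).
The state is a dict: "clock": time; "qpos": joint angles; "qd": joint speeds; "tau": joint torques, N m; "eef_pos": TCP position; "tool_rot": TCP orientation; "force": force on the tool from outside, world axes, zero at the start; "torque": the same for the moment, N m; "width": finger opening in mm; "gripper_force": force on a finger pad.
Only numpy, scipy, OpenCV 4.12 (cv2) and the standard library are available. Lean on these libraries where they do the work, as an engineer would, in place of code of your own. Each camera call takes 0.05 s, during which the arm holds its last target. There are 200 camera calls.

### The job

The drop hook on the bench stand is swinging. Touch it to steady it and take the touch away so that it hangs still by itself; then hang the large roll of masking tape on it and let go, so that the roll hangs quietly on the hook. Leave the small tape roll where it lies.

Things in the scene. Friction and masses are not known exactly. Their poses are not given: they have to be found in the camera images.
- hook: Steel J hook, 8 mm bar, 250 g, swinging sideways (about its x; period 0.7 s, up to 30 deg, dying slowly) on a pin under the arm of a fixed stand. Origin: on the pin, 335 mm above table. x level, from robot side to the stand's post; z up, along the shank. Shank goes down 165 mm (22 mm collar 90-125 mm down), bar turns 70 mm along -x (saddle), then up to the tip's top, 136 mm below the origin.
- hook_saddle (a point): Middle of the top of the saddle bar, 174 mm above table at plumb; moves with the hook, same axes. Shank and tip: centre lines 35 mm away along +x and -x, clear gap 62 mm; tip ends 25 mm above. The stand's arm, underside 353 mm above table, ends 12 mm in front (-x) of the shank; the post is 110 mm behind the shank. Open on the robot's side and below.
- roll: Large masking-tape roll: rigid beige ring, outer diameter 100 mm, hole 76 mm (wall 12 mm), 20 mm high, 120 g, lying flat on the table. Origin: centre of its underside; z along its axis. Hung: the saddle bar passes through its hole between shank and tip. Laid with one wall across the saddle and let go, it tips down by itself and hangs with its axis level.
- small_roll: A smaller roll of the same tape, to be left alone: outer diameter 66 mm, hole 38 mm, 20 mm high, lying flat. Origin: centre of its underside.
There are look-alikes about, which are no part of the job. What is shaped like the roll but purple is not meant.

How it is judged:
By the outcome, as a careful person would: the job done as asked, in the order asked, and still so for the second after the job is handed in, with the robot touching nothing.
It also fails if it takes over 72 s, if anything falls off the work surface, if the arm or the gripper's body presses on something with over 40 N, if the wrist force passes 120 N, or if a joint passes its speed limit or range.

## Working session

There is one attempt and no reset: what is moved stays moved. The work goes in short steps, Python scripts to look and compute and a tool call to move; the robot and the scene stay as the last step left them, time stands still between calls to the robot, and variables do not carry over. Pictures are saved under pics/ and viewed, at most 12 in all, crops included, and the job is handed in when it is done.

Besides the shell and the picture viewer there is one more tool, called after ">>>" as name(argument=value, ...) on one line, values as JSON. play_rows: Moves the arm, as the interface text tells. Its arguments: {"type":"object","properties":{"targets":{"type":"array"}},"required":["targets"]}

```bash
mkdir -p pics
cat > h.py <<'E'
from cell import ctrl
import numpy as np, cv2
def cal(n):
    c=ctrl.calibration(n); f=210/np.tan(np.radians(c['vfov'])/2); return f,c['cx'],c['cy'],np.array(c['extrinsics'])
def world(n,dep,mask):
    f,cx,cy,T=cal(n); v,u=np.nonzero(mask&(dep>0)); z=dep[v,u]
    P=np.c_[(u-cx)/f*z,(v-cy)/f*z,z]; return P@T[:3,:3].T+T[:3,3]
def save(n,im,box=None,s=1):
    if box: im=im[box[1]:box[3],box[0]:box[2]]
    cv2.imwrite('pics/'+n+'.png',cv2.resize(im[:,:,::-1],None,fx=s,fy=s,interpolation=cv2.INTER_CUBIC))
E
python3 - <<'E'
from h import *
s=ctrl.read_state(); print({k:np.round(v,3) for k,v in s.items()})
for n in('side','top'):
    im,d=ctrl.get_image(n); save(n+'0',im); np.savez(n+'0',im=im,d=d); print(n,np.round(cal(n)[3],2).tolist(),cal(n)[:3])
    for k in('hook','roll','small_roll'):
        for r in ctrl.trace(n,k):
            P=world(n,d,r['pixels']); print(n,k,round(r['confidence'],2),np.round(r['bbox']),len(P),np.round(np.percentile(P,[2,50,98],axis=0)).tolist() if len(P) else '', im[r['pixels']].mean(0).round())
E
```

```text
{'clock': np.float64(0.0), 'qpos': array([-1.303,  0.629,  0.038,  1.518, -0.027,  0.996, -0.02 ]), 'qd': array([ 0.001, -0.001, -0.   , -0.   , -0.001, -0.001, -0.001]), 'tau': array([ 1.0000e-03, -5.6341e+01,  1.2260e+00, -1.9344e+01,  1.1000e-02,
        1.1000e-02, -0.0000e+00]), 'eef_pos': array([212.774, 613.576, 255.361]), 'tool_rot': array([-3.14 ,  0.   ,  2.808]), 'force': array([-0.174, -0.561, -0.842]), 'torque': array([ 0.004, -0.026, -0.003]), 'gripper_force': np.float64(0.0), 'width': np.float64(85.515)}
side [[-0.96, -0.16, 0.22, 313.44], [-0.27, 0.51, -0.81, 517.12], [0.01, -0.84, -0.54, 656.71], [0.0, 0.0, 0.0, 1.0]] (np.float64(401.13007295318266), 276.6268419047434, 207.89988628123047)
side hook 0.82 [149. 201. 204. 286.] 714 [[569.0, 54.0, 171.0], [636.0, 68.0, 227.0], [647.0, 78.0, 332.0]] [160. 150. 136.]
side hook 0.19 [273. 223. 301. 254.] 575 [[478.0, -366.0, 3.0], [526.0, -308.0, 19.0], [569.0, -273.0, 23.0]] [236. 207. 138.]
side roll 0.97 [270. 220. 304. 252.] 711 [[477.0, -369.0, 0.0], [527.0, -316.0, 17.0], [573.0, -273.0, 23.0]] [227. 196. 131.]
side r
[... 1009 characters left out ...]
], [289.0, -186.0, 20.0], [340.0, -140.0, 26.0]] [195.  97. 206.]
top roll 0.89 [320. 189. 357. 224.] 436 [[477.0, -367.0, 5.0], [524.0, -320.0, 20.0], [571.0, -273.0, 27.0]] [235. 217. 172.]
top roll 0.77 [240. 232. 275. 264.] 376 [[352.0, -138.0, 0.0], [404.0, -83.0, 20.0], [444.0, -45.0, 27.0]] [190.  95. 200.]
top roll 0.68 [317. 242. 350. 277.] 448 [[320.0, -347.0, 1.0], [369.0, -301.0, 20.0], [414.0, -253.0, 26.0]] [179.  88. 190.]
top roll 0.62 [361. 246. 397. 281.] 509 [[317.0, -484.0, -2.0], [362.0, -437.0, 20.0], [408.0, -389.0, 26.0]] [167.  82. 177.]
top small_roll 0.82 [296. 156. 317. 174.] 286 [[611.0, -267.0, 5.0], [642.0, -238.0, 20.0], [672.0, -208.0, 27.0]] [235. 219. 177.]
```

View pics/side0.png

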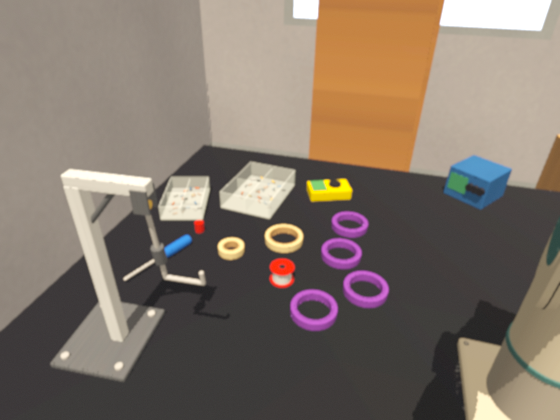

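View pics/top0.png

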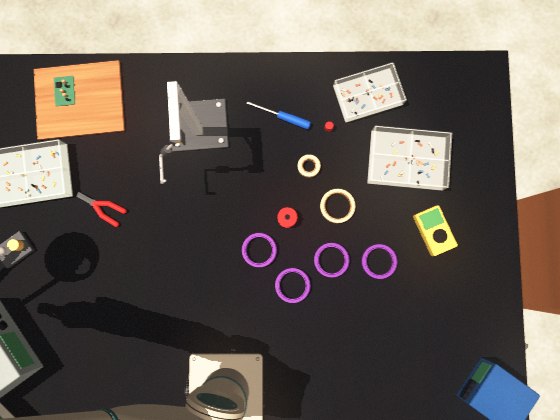

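The beige ring at side (284,238) / top (338,206) is the large roll: it is 100 mm across and not purple. The beige ring at side (231,248) is only 66 mm, so it is the small roll. The four purple rings are decoys. The hook hangs at side (150–204,201–286). Next I'll measure the stand's direction and the swing, and make one crop to confirm.

```bash
cat >> h.py <<'E'
def track(n,N):
    "tip position of hook (lowest-x part) over N pictures of side camera"
    out=[]
    for i in range(N):
        t=ctrl.read_state()['clock']; im,d=ctrl.get_image('side'); out.append((t,im,d))
    return out
E
python3 - <<'E'
from h import *
a=np.load('side0.npz'); save('crop0',a['im'],(130,170,390,330),3)
for n,box in(('top',(155,70,190,155)),('side',(60,165,165,230))):
    a=np.load(n+'0.npz'); m=np.zeros((420,560),bool); m[box[1]:box[3],box[0]:box[2]]=1
    P=world(n,a['d'],m); P=P[(P[:,2]>340)&(P[:,2]<460)]
    print(n,len(P),np.percentile(P,[1,50,99],axis=0).round().tolist())
    for zl in range(345,420,10):
        q=P[(P[:,2]>zl)&(P[:,2]<=zl+10)]; 
        if len(q)>5: print(zl,len(q),np.percentile(q,[1,99],axis=0).round()[:,:2].tolist())
    Q=P[:,:2].astype(np.float32); print(cv2.fitLine(Q,cv2.DIST_HUBER,0,.01,.01).ravel(), cv2.minAreaRect(Q))
E=None
T=track('side',18)
box=(130,180,225,310)
for t,im,d in T:
    m=np.zeros((420,560),bool); m[box[1]:box[3],box[0]:box[2]]=1
    P=world('side',d,m)
    tip=P[(P[:,2]>150)&(P[:,2]<230)&(P[:,0]>545)&(P[:,0]<630)]
    al=P[(P[:,2]>150)&(P[:,2]<325)&(P[:,0]<665)&(P[:,0]>545)]
    print(round(t,3),len(tip),tip.mean(0).round(1) if len(tip) else '', len(al))
np.savez('tr0',t=[x[0] for x in T],im=[x[1] for x in T],d=[x[2] for x in T])
E
```

```text
top 755 [[626.0, 65.0, 343.0], [689.0, 80.0, 375.0], [759.0, 97.0, 380.0]]
345 28 [[625.0, 65.0], [759.0, 90.0]]
355 66 [[626.0, 64.0], [759.0, 93.0]]
365 279 [[627.0, 65.0], [759.0, 97.0]]
375 370 [[628.0, 70.0], [759.0, 97.0]]
[9.9773085e-01 6.7329042e-02 6.9089423e+02 8.0523148e+01] ((693.587158203125, 80.98854064941406), (136.44667053222656, 28.445240020751953), 2.3750133514404297)
side 2160 [[627.0, 67.0, 341.0], [687.0, 91.0, 367.0], [759.0, 100.0, 377.0]]
345 262 [[626.0, 64.0], [759.0, 100.0]]
355 539 [[627.0, 66.0], [759.0, 99.0]]
365 600 [[627.0, 69.0], [759.0, 98.0]]
375 593 [[629.0, 70.0], [759.0, 97.0]]
[9.9680513e-01 7.9872094e-02 6.9558038e+02 9.2751747e+01] ((694.1394653320312, 83.98656463623047), (135.94711303710938, 30.61449432373047), 5.179941177368164)
0.4 211 [592.5  63.4 178.3] 750
0.45 183 [593.9  33.  183.4] 638
0.5 163 [595.1  12.  190.8] 578
0.55 160 [595.7   4.  194.7] 565
0.6 161 [596.1   9.  192.1] 570
0.65 178 [593.9  26.9 185.3] 625
0.7 200 [592.   55.1 179. ] 725
0.75 263 [594.1  88.3 181.9] 845
0.8 304 [593.8 117.9 188. ] 947
0.85 172 [596.7 136.2 199.6] 884
0.9 100 [588.1 141.7 206.9] 835
0.95 138 [595.7 138.4 204. ] 854
1.0 305 [594.4 124.7 191.7] 977
1.05 283 [594.9  98.2 184.2] 884
1.1 219 [592.6  66.  178.1] 763
1.15 182 [593.9  35.7 182.2] 655
1.2 168 [595.4  14.7 189.3] 585
1.25 163 [595.4   6.  193.5] 569
```

View pics/crop0.png

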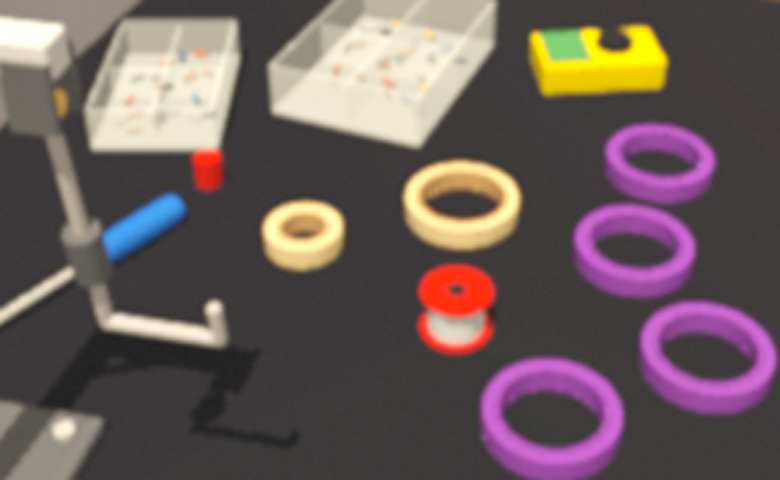

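Run:
```python
from h import *
from scipy.optimize import least_squares
a=np.load('tr0.npz'); ys=[];ts=a['t']
m=np.zeros((420,560),bool); m[180:310,130:225]=1
S=[]
for t,d in zip(ts,a['d']):
    P=world('side',d,m); P=P[(P[:,2]>150)&(P[:,2]<240)&(P[:,0]>583)&(P[:,0]<628)]
    l=P[np.abs(P-np.median(P,0)).max(1)<22]
    fl=np.polyfit(l[:,0],l[:,1],1); ys.append(np.polyval(fl,605)); S.append(fl[0]); zz=np.median(l[:,2])
    al=world('side',d,m); al=al[(al[:,2]>150)&(al[:,2]<330)&(al[:,0]<665)&(al[:,0]>540)]
    print(round(t,2),len(l),fl[0].round(3),ys[-1].round(1),zz.round(1),np.percentile(al[:,0],[1,99]).round(1))
f=lambda p:p[0]+p[1]*np.sin(p[2]*(ts-ts[0])+p[3])-ys
r=least_squares(f,[73,70,9,np.pi]); print(r.x,np.abs(r.fun).max(),np.median(S))
# roll centres from both views
for n in('side','top'):
    b=np.load(n+'0.npz'); hsv=cv2.cvtColor(b['im'],cv2.COLOR_RGB2HSV); mm=(hsv[...,0]>12)&(hsv[...,0]<26)&(hsv[...,1]>40)&(hsv[...,2]>120)
    P=world(n,b['d'],mm)
    q=P[(np.hypot(P[:,0]-525,P[:,1]+320)<65)&(P[:,2]>15)]
    g=least_squares(lambda p:np.clip(np.abs(np.hypot(q[:,0]-p[0],q[:,1]-p[1])-44)-6,0,None),[525,-320]).x
    print(n,len(q),g.round(1),np.percentile(q,[0.5,50,99.5],axis=0).round(1).tolist())
```

```text
0.4 113 0.072 63.8 174.1 [568.  649.6]
0.45 103 0.08 32.4 179.7 [569.9 650.4]
0.5 101 0.082 10.9 187.7 [571.4 651.5]
0.55 102 0.082 2.6 191.5 [571.8 651.8]
0.6 101 0.07 7.7 188.8 [571.5 650.5]
0.65 103 0.084 26.2 181.4 [570.3 649.9]
0.7 112 0.085 55.3 175.0 [568.2 650.1]
0.75 121 0.078 89.6 173.8 [566.  648.6]
0.8 118 0.074 121.1 179.5 [564.3 647.4]
0.85 57 0.145 141.1 187.6 [562.6 645.7]
0.9 50 0.51 120.7 233.5 [562.3 646.9]
0.95 48 -1.059 150.7 231.2 [562.5 647.3]
1.0 113 0.081 128.8 181.6 [563.1 646.6]
1.05 122 0.074 100.1 175.1 [565.4 647.9]
1.1 114 0.072 66.4 174.0 [567.6 649.4]
1.15 108 0.081 35.3 179.0 [569.7 649.7]
1.2 101 0.081 13.5 185.9 [571.2 650.6]
1.25 99 0.074 4.8 190.1 [572.1 651.2]
[74.93392132 71.3006085   8.86403537  3.33602108] 25.286017455698868 0.08052881268706252
side 293 [ 524.3 -321.2] [[475.3, -370.7, 15.2], [522.2, -320.8, 20.6], [571.6, -272.1, 24.0]]
top 164 [ 523.1 -320.3] [[474.4, -370.2, 15.3], [521.3, -321.8, 20.5], [571.1, -271.3, 27.3]]
```

```bash
cat >> h.py <<'E'
def go(p,yawy,cur=None):
    "p: target TCP; yawy: world angle (deg) of tool y"
    s=ctrl.read_state(); 
    c=np.array(s['eef_pos'] if cur is None else cur); y=s['tool_rot'][2]
    ty=np.degrees(np.arctan2(-np.cos(y),np.sin(y))); sp=-((yawy-ty+180)%360-180)
    d=np.array(p)-c
    X=np.array([np.cos(y),np.sin(y),0]);Y=np.array([np.sin(y),-np.cos(y),0])
    print('cm',np.round([d@X/10,d@Y/10,-d[2]/10],2),'spin',round(sp,2),'rot',s['tool_rot'],'clk',s['clock'],'q7',s['qpos'][6])
E
python3 - <<'E'
from h import *
b=np.load('top0.npz'); P=world('top',b['d'],np.ones((420,560),bool))
for x in range(100,600,50): print(x,[int(P[(abs(P[:,0]-x-25)<25)&(abs(P[:,1]-y-25)<25)][:,2].max(initial=-1)) for y in range(-450,500,50)])
go((525,132,256),94.5,(212.9,614.1,256.3))
E
```

```text
100 [9, 7, 9, 8, 9, 9, 8, 15, 18, 17, 20, 590, 655, 700, 699, 7, 8, 9, 8]
150 [8, 9, 8, 9, 9, 9, 8, 8, 9, 10, 8, 8, 9, 9, 8, 8, 13, 10, 9]
200 [8, 10, 7, 12, 20, 23, 10, 11, 8, 8, 8, 11, 11, 7, 8, 11, 10, 8, 9]
250 [9, 9, 9, 9, 28, 30, 26, 10, 9, 8, 9, 7, 8, 9, 11, 9, 8, 8, 8]
300 [25, 24, 25, 26, 27, 28, 25, 26, 9, 12, 10, 8, 8, 8, 10, 10, 12, 7, 8]
350 [26, 28, 28, 28, 12, 10, 27, 27, 26, 8, 9, 10, 8, 9, 9, 9, 7, 7, 9]
400 [27, 8, 25, 26, 8, 13, 28, 30, 24, 9, 8, 11, 8, 9, 10, 10, 10, 8, 11]
450 [11, 27, 25, 28, 43, 48, 43, 8, 10, 9, 9, 8, 10, 8, 9, 21, 23, 8, 9]
500 [9, 27, 23, 27, 8, 48, 11, 10, 9, 9, 10, 9, 9, 9, 14, 22, 24, 19, 12]
550 [61, 22, 28, 28, 9, 8, 10, 10, 10, 9, 10, 215, 197, 8, 8, 8, 9, 22, 65]
cm [-4.528e+01 -3.532e+01  3.000e-02] spin -23.62 rot [ 3.14157035e+00 -4.12880295e-05  2.80782415e+00] clk 1.3 q7 -0.019971693190007286
```

>>> play_rows(targets=[[0, -4.1, -3.2, 0, -4], [0, -8.2, -6.4, 0, -8], [0, -12.3, -9.6, 0, -12], [0, -16.4, -12.8, 0, -16], [0, -20.5, -16, 0, -20], [0, -24.6, -19.2, 0, -23.6], [0, -28.7, -22.4, 0, -23.6], [0, -32.8, -25.6, 0, -23.6], [0, -36.9, -28.8, 0, -23.6], [0, -41, -32, 0, -23.6]])

```text
clock: 2.3
eef_pos: [485.5, 192.6, 256.6]
tool_rot: [3.141, 0.001, -3.064]
force: [0.3, 0.3, 0.3]
width: 85.5
gripper_force: 0.0
```

Run:
```python
from h import *
print(ctrl.read_state()['eef_pos'])
go((537,132,195),94.5)
```

```text
[485.52796525 192.55827574 256.63644037]
cm [-4.66 -6.44  6.16] spin -0.03 rot [ 3.14122232e+00  7.48172368e-04 -3.06351143e+00] clk 2.3 q7 1.1867765174965959
```

>>> play_rows(targets=[[0, -2.3, -3.2, 3.0, 0], [0, -4.7, -6.4, 6.2, 0], [0, -4.7, -6.4, 6.2, 0], [0, -4.7, -6.4, 6.2, 0]])

```text
clock: 2.7
eef_pos: [536.3, 133.1, 193.4]
tool_rot: [-3.141, -0.002, -3.066]
force: [0.8, -0.2, 0.1]
width: 85.5
gripper_force: 0.0
```

Run:
```python
from h import *
from scipy.optimize import least_squares
go((572,132,195),94.5)
T=track('side',12); save('s1',T[-1][1]);ys=[];ts=[]
m=np.zeros((420,560),bool); m[180:310,100:225]=1
for t,im,d in T:
    P=world('side',d,m); P=P[(P[:,2]>150)&(P[:,2]<240)&(P[:,0]>600)&(P[:,0]<628)]
    if len(P)<20: continue
    P=P[P[:,2]<P[:,2].min()+25]
    ys.append(np.median(P[:,1])); ts.append(t); print(round(t,2),len(P),np.median(P,0).round(1))
ts=np.array(ts);ys=np.array(ys)
r=min((least_squares(lambda p:p[0]+p[1]*np.sin(p[2]*(ts-ts[0])+p[3])-ys,[75,68,8.9,k],loss='soft_l1',f_scale=3) for k in(0,1.5,3,4.5)),key=lambda r:r.cost); p=r.x
print(p,r.fun.round(1)); t=ctrl.read_state()['clock']; print('now',t)
for k in range(16): print(round(t+k*.05,2),round(p[0]+p[1]*np.sin(p[2]*(t+k*.05-ts[0])+p[3]),1))
```

```text
cm [-3.55 -0.38 -0.16] spin -0.17 rot [-3.14119504e+00 -2.06745102e-03 -3.06609029e+00] clk 2.7 q7 1.3171302180390114
2.85 59 [617.2  85.5 173.6]
2.9 55 [618.3 115.  177.3]
2.95 86 [615.  135.9 183.6]
3.0 52 [616.7 144.1 188.8]
3.05 63 [616.4 141.9 187.2]
3.1 85 [613.9 127.6 180.9]
3.15 39 [621.4 103.1 175.3]
3.2 41 [619.5  72.2 173.4]
[ 44.83437218 100.24867192   6.98831818   0.42248037] [ 0.4 -0.2 -0.7  0.5  0.   0.1  0.2 -0.3]
now 3.3
3.3 3.4
3.35 -25.3
3.4 -45.6
3.45 -54.9
3.5 -52.2
3.55 -37.8
3.6 -13.4
3.65 18.1
3.7 52.8
3.75 86.5
3.8 115.2
3.85 135.4
3.9 144.6
3.95 141.8
4.0 127.3
4.05 102.8
```

View pics/s1.png

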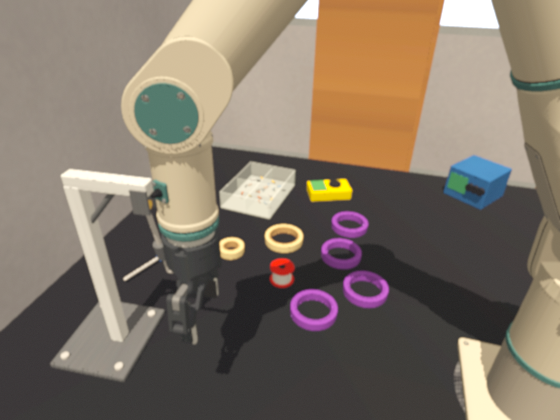

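>>> play_rows(targets=[[0, 0, 0, 0, 0], [0, 0, 0, 0, 0], [0, 0, 0, 0, 0], [0, -3.4, -0.3, 0, 0], [0.6, -3.5, -0.3, 0, 0], [0.65, -3.5, -0.3, 0, 0], [0.65, -3.5, -0.3, 0, 0], [0.65, -3.5, -0.3, 0, 0], [0.65, -3.5, -0.3, 0, 0], [0.65, -3.5, -0.3, 0, 0]])

```text
clock: 4.3
eef_pos: [570.9, 133.9, 194.3]
tool_rot: [-3.142, -0.001, -3.063]
force: [-0.3, -0.2, -0.3]
width: 29.8
gripper_force: 0.4
```

Run:
```python
from h import *
print(ctrl.read_state()['force'])
go((571,72.3,195),94.5)
im,d=ctrl.get_image('side'); save('s2',im,(60,160,260,320),3)
```

```text
[-0.33102371 -0.24546524 -0.33147552]
cm [ 0.47 -6.15 -0.07] spin -0.02 rot [-3.14151626e+00 -9.03224105e-04 -3.06332699e+00] clk 4.3 q7 1.3366931959636714
```

View pics/s2.png

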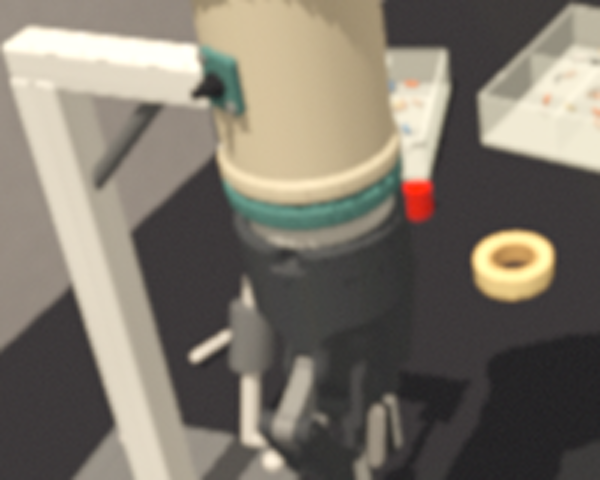

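```bash
cat >> h.py <<'E'
def hooky(N=6,cam='side',box=(100,180,225,310)):
    "y of collar/shank region (x 632..660, z 205..330) projected as slope to pin"
    for t,im,d in track(cam,N):
        m=np.zeros((420,560),bool); m[box[1]:box[3],box[0]:box[2]]=1
        P=world('side',d,m); P=P[(P[:,0]>630)&(P[:,0]<662)&(P[:,1]>-20)&(P[:,1]<170)]
        o=[]
        for a,b in((205,245),(250,330),(165,200)):
            q=P[(P[:,2]>a)&(P[:,2]<b)]; o.append((len(q),np.median(q,0).round(1).tolist() if len(q) else 0))
        print(round(t,2),o)
E
python3 - <<'E'
from h import *
hooky(8)
E
```

```text
4.35 [(170, [635.5, 126.9, 231.0]), (67, [639.0, 117.0, 253.7]), (60, [633.9, 136.0, 191.4])]
4.4 [(173, [635.4, 127.2, 230.6]), (67, [638.9, 116.9, 253.5]), (57, [634.3, 136.4, 190.2])]
4.45 [(170, [635.5, 126.8, 231.1]), (64, [638.5, 117.3, 253.9]), (57, [634.9, 136.0, 190.6])]
4.5 [(175, [635.5, 126.8, 231.2]), (67, [638.5, 117.6, 253.5]), (57, [634.5, 135.7, 191.1])]
4.55 [(177, [635.7, 126.7, 231.4]), (64, [638.4, 117.0, 253.5]), (57, [634.3, 136.2, 191.1])]
4.6 [(173, [636.0, 126.7, 231.2]), (62, [638.8, 117.0, 253.7]), (57, [634.6, 135.7, 191.0])]
4.65 [(176, [635.5, 126.9, 231.2]), (63, [638.9, 117.2, 253.6]), (58, [634.4, 136.1, 190.3])]
4.7 [(172, [635.4, 126.9, 230.5]), (63, [638.8, 117.3, 253.5]), (56, [634.6, 136.1, 190.7])]
```

>>> play_rows(targets=[[0.65, 0, -0.6, 0, 0], [0.65, 0, -1.6, 0, 0], [0.65, 0.1, -2.6, 0, 0], [0.65, 0.2, -3.6, 0, 0], [0.65, 0.3, -4.6, 0, 0], [0.65, 0.3, -5.4, 0, 0], [0.65, 0.3, -5.9, 0, 0], [0.65, 0.3, -6.15, 0, 0], [0.7, 0.3, -6.15, 0, 0], [0.75, 0.3, -6.15, 0, 0]])

```text
clock: 5.75
eef_pos: [573.3, 73.0, 194.3]
tool_rot: [3.141, 0.0, -3.063]
force: [-0.4, 0.1, -0.0]
width: 21.3
gripper_force: 0.0
```

>>> play_rows(targets=[[0.8, 0, 0, 0, 0], [0.85, 0, 0, 0, 0], [0.9, 0, 0, 0, 0], [0.95, 0, 0, 0, 0], [1, 0, 0, 0, 0], [1, 0, 0, 0, 0], [1, 0, 0, 0, 0]])

```text
clock: 6.45
eef_pos: [573.3, 72.7, 194.4]
tool_rot: [3.141, 0.0, -3.063]
force: [-1.4, 1.3, 2.2]
width: 5.8
gripper_force: 58.6
```

Run:
```python
from h import *
print(ctrl.read_state()['force'])
hooky(3)
```

```text
[-1.44865929  1.27498579  2.23557358]
6.45 [(197, [635.5, 86.2, 229.7]), (229, [638.1, 80.8, 294.1]), (82, [637.4, 80.4, 181.1])]
6.5 [(205, [635.4, 86.1, 229.4]), (228, [637.8, 81.1, 293.6]), (81, [637.5, 80.1, 180.8])]
6.55 [(207, [635.5, 86.1, 229.5]), (224, [638.1, 80.8, 292.3]), (81, [637.7, 80.0, 181.5])]
```

>>> play_rows(targets=[[0.92, 0, 0, 0, 0], [0.88, 0, 0, 0, 0], [0.82, 0, 0, 0, 0], [0.75, 0, 0, 0, 0], [0.65, 0, 0, 0, 0], [0.55, 0, 0, 0, 0], [0.5, 0, 0, 0, 0]])

```text
clock: 7.3
eef_pos: [573.3, 72.3, 194.2]
tool_rot: [-3.142, -0.0, -3.064]
force: [0.4, 0.0, -0.7]
width: 42.7
gripper_force: 0.0
```

Run:
```python
from h import *
print(ctrl.read_state()['width'])
hooky(15)
```

```text
42.66176816276593
7.3 [(201, [635.5, 86.6, 228.9]), (232, [638.2, 81.0, 293.0]), (79, [637.0, 80.8, 182.3])]
7.35 [(205, [635.6, 86.4, 229.3]), (236, [638.0, 81.2, 293.4]), (81, [637.4, 80.7, 182.3])]
7.4 [(214, [635.4, 86.3, 229.7]), (233, [638.0, 81.3, 293.0]), (80, [637.3, 80.6, 181.3])]
7.45 [(207, [635.6, 86.5, 230.4]), (232, [638.1, 81.3, 293.2]), (82, [637.5, 80.5, 182.1])]
7.5 [(206, [635.9, 86.4, 229.0]), (232, [638.1, 81.3, 292.2]), (81, [637.4, 80.6, 182.4])]
7.55 [(205, [635.1, 86.4, 229.8]), (234, [637.9, 81.2, 292.8]), (82, [637.3, 80.8, 182.2])]
7.6 [(204, [635.6, 86.2, 229.3]), (229, [637.9, 81.1, 293.8]), (80, [637.7, 80.7, 182.1])]
7.65 [(206, [635.5, 86.3, 229.1]), (231, [638.2, 81.1, 292.4]), (82, [637.6, 80.4, 181.2])]
7.7 [(202, [635.3, 86.6, 229.2]), (235, [638.3, 81.1, 293.2]), (81, [637.3, 80.7, 182.0])]
7.75 [(203, [635.7, 86.7, 230.0]), (234, [638.2, 81.1, 293.0]), (80, [637.5, 80.9, 181.4])]
7.8 [(210, [635.3, 86.3, 229.7]), (232, [638.3, 81.1, 292.7]), (79, [637.3, 80.7, 180.3])]
7.85 [(199, [635.3, 86.5, 229.3]), (237, [638.0, 81.2, 293.3]), (79, [637.3, 80.6, 181.9])]
7.9 [(199, [635.4, 86.6, 229.5]), (232, [638.1, 81.3, 293.3]), (81, [637.4, 80.7, 182.7])]
7.95 [(201, [635.6, 86.7, 229.4]), (234, [638.2, 81.0, 293.4]), (81, [637.4, 80.4, 182.4])]
8.0 [(199, [635.9, 86.7, 229.0]), (233, [638.1, 80.9, 292.8]), (84, [637.4, 80.5, 181.4])]
```

>>> play_rows(targets=[[0.5, 1, 0, 0, 0], [0.5, 3, 0, 0, 0], [0.5, 6, 0, 0, 0], [0.5, 9, 0, 0, 0], [0.5, 9.4, -4, -2, 8], [0.5, 9.4, -8, -4, 16], [0.5, 9.4, -12, -4, 24], [0.5, 9.4, -16, -4, 32], [0.5, 9.4, -20, -4, 40], [0.5, 9.4, -24, -4, 48]])

```text
clock: 9.05
eef_pos: [497.5, -175.5, 234.5]
tool_rot: [3.141, -0.0, 2.376]
force: [1.4, 0.1, -0.1]
width: 42.7
gripper_force: 0.0
```

Run:
```python
from h import *
from scipy.optimize import least_squares
print(ctrl.read_state()['eef_pos'])
go((479.8,-324.3,120),4.5)
hooky(8)
for n in('side','top'):
    im,d=ctrl.get_image(n)
    for r in ctrl.trace(n,'hook')[:1]:
        P=world(n,d,r['pixels']); print(n,r['bbox'],np.percentile(P,[1,50,99],axis=0).round(1).tolist())
        tip=P[(P[:,2]>186)&(P[:,2]<206)&(P[:,0]<590)]; sad=P[(P[:,2]<180)&(P[:,0]>582)&(P[:,0]<630)]
        print('tip',len(tip),np.percentile(tip,[1,50,99],axis=0).round(1).tolist() if len(tip) else 0); 
        if len(sad)>5: print('sad',np.percentile(sad,[1,50,99],axis=0).round(1).tolist(),np.polyfit(sad[:,0],sad[:,1],1))
```

```text
[ 497.51459059 -175.46105103  234.53905828]
cm [ -9.03 -11.96  11.45] spin 41.65 rot [ 3.14128301e+00 -2.07432840e-04  2.37618083e+00] clk 9.05 q7 1.2202546378998183
9.05 [(208, [635.4, 86.3, 229.3]), (234, [638.0, 81.2, 292.9]), (81, [637.5, 80.6, 182.1])]
9.1 [(209, [635.8, 86.5, 230.2]), (234, [638.1, 81.1, 292.8]), (82, [637.5, 80.6, 182.4])]
9.15 [(202, [635.1, 86.5, 229.1]), (230, [637.9, 81.2, 292.4]), (83, [637.3, 80.6, 182.5])]
9.2 [(209, [635.4, 86.5, 228.9]), (229, [638.1, 81.2, 291.8]), (81, [637.3, 80.5, 182.6])]
9.25 [(201, [635.4, 86.7, 229.5]), (232, [637.9, 81.1, 292.7]), (79, [637.7, 80.5, 180.2])]
9.3 [(203, [635.5, 86.7, 229.6]), (229, [638.1, 81.1, 291.2]), (81, [637.5, 80.4, 182.0])]
9.35 [(209, [635.2, 86.3, 229.6]), (236, [638.1, 81.2, 292.7]), (83, [637.5, 80.8, 181.5])]
9.4 [(207, [635.9, 86.5, 229.5]), (230, [638.1, 81.0, 292.6]), (84, [637.4, 80.8, 181.8])]
side [143.5, 197.4, 202.8, 293.9] [[567.1, -208.3, 0.9], [636.1, 80.1, 224.6], [862.1, 89.2, 340.9]]
tip 36 [[567.0, 71.1, 186.1], [569.4, 75.2, 194.4], [574.0, 77.9, 200.2]]
sad [[582.3, 71.7, 167.9], [606.2, 77.5, 173.4], [629.4, 81.2, 176.0]] [ 0.07563889 31.48079257]
top [181.0, 142.7, 193.8, 183.8] [[566.2, 68.3, -0.9], [629.6, 76.2, 194.3], [676.1, 111.4, 290.1]]
tip 12 [[566.0, 70.0, 189.3], [569.5, 72.7, 195.9], [572.9, 77.4, 202.9]]
sad [[582.3, 71.2, -1.2], [605.0, 76.8, 174.1], [629.7, 111.9, 179.5]] [ 0.11209403 12.54060523]
```

Run:
```python
from h import *
print(ctrl.read_state()['eef_pos'])
go((479.8,-324.3,110),4.5)
```

```text
[ 498.42504358 -173.40265667  234.34777878]
cm [ -9.02 -12.24  12.43] spin 42.06 rot [ 3.14131833e+00 -1.70296464e-04  2.38336397e+00] clk 9.65 q7 1.2218947677217313
```

>>> play_rows(targets=[[0.5, -2, -3, 2, 8], [0.5, -4, -6, 4, 16], [0.5, -6, -9, 7, 24], [0.5, -8, -11, 10, 32], [0.5, -9, -12.2, 12.4, 40], [0.5, -9, -12.2, 12.4, 42], [0.5, -9, -12.2, 12.4, 42], [0.5, -9, -12.2, 12.4, 42]])

```text
clock: 10.45
eef_pos: [480.7, -323.5, 111.3]
tool_rot: [3.14, -0.0, 1.653]
force: [-0.0, -0.3, -0.0]
width: 42.6
gripper_force: 0.0
```

Run:
```python
from h import *
print(ctrl.read_state()['eef_pos'])
im,d=ctrl.get_image('side'); save('s3',im,(180,120,380,280),3)
go((479.8,-324.3,29),4.5)
```

```text
[ 480.65267955 -323.45132951  111.33092738]
cm [-0.07 -0.11  8.26] spin 0.18 rot [3.13948888e+00 1.42282072e-04 1.65244473e+00] clk 10.5 q7 0.9737784770171297
```

View pics/s3.png

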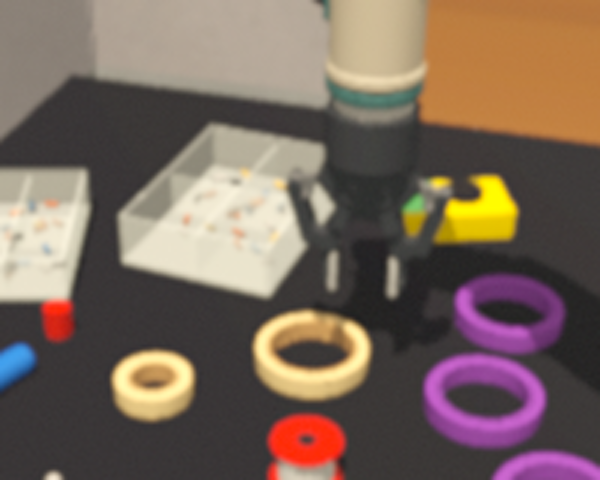

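>>> play_rows(targets=[[0.5, -0.1, -0.1, 4, 0], [0.5, -0.1, -0.1, 7, 0], [0.5, -0.1, -0.1, 8.2, 0], [0.5, -0.1, -0.1, 8.2, 0], [0.7, -0.1, -0.1, 8.2, 0], [0.8, -0.1, -0.1, 8.2, 0], [0.9, -0.1, -0.1, 8.2, 0], [1, -0.1, -0.1, 8.2, 0], [1, -0.1, -0.1, 8.2, 0], [1, -0.1, -0.1, 8.2, 0]])

```text
clock: 11.5
eef_pos: [479.7, -326.3, 30.1]
tool_rot: [3.139, 0.002, 1.649]
force: [-0.4, 0.7, 7.3]
width: 11.3
gripper_force: 56.8
```

>>> play_rows(targets=[[1, 0, 0, -1, 0], [1, 0, 0, -4, 0], [1, 0, 0, -8, 0], [1, 0, 0, -12, 0], [1, 0, 0, -16, 0], [1, 0, 0, -20, 0], [1, 0, 0, -21, 0], [1, 0, 0, -21, 0]])

```text
clock: 12.3
eef_pos: [479.3, -326.2, 240.6]
tool_rot: [3.138, 0.002, 1.649]
force: [1.5, -0.1, -1.6]
width: 11.3
gripper_force: 56.8
```

Run:
```python
from h import *
print(ctrl.read_state()['eef_pos'])
from scipy.optimize import least_squares
for n in('side','top'):
    im,d=ctrl.get_image(n)
    for r in ctrl.trace(n,'roll'):
        P=world(n,d,r['pixels']); c=im[r['pixels']].mean(0)
        if c[1]<120: continue
        print(n,r['bbox'],len(P),np.percentile(P,[1,50,99],axis=0).round(1).tolist())
        if abs(np.median(P[:,2])-215)<60:
            print('tilt fit', np.linalg.lstsq(np.c_[P[:,:2]-P[:,:2].mean(0),np.ones(len(P))],P[:,2],rcond=None)[0])
            q=P[P[:,2]>np.percentile(P[:,2],50)]
            print(least_squares(lambda p:np.clip(np.abs(np.hypot(q[:,0]-p[0],q[:,1]-p[1])-44)-6,0,None),[525,-320],loss='soft_l1').x)
    if n=='side': save('s4',im,(180,100,380,260),3)
```

```text
[ 479.32560499 -326.1807      240.64197336]
side [271.1, 153.0, 307.5, 182.2] 786 [[474.1, -1047.6, -101.8], [529.8, -310.8, 225.3], [725.6, -272.0, 236.4]]
tilt fit [-5.51348124e-02  4.57294099e-01  1.97281503e+02]
[ 523.64453911 -321.20052352]
top [329.3, 177.7, 355.7, 198.6] 173 [[510.8, -335.6, 150.8], [555.7, -294.7, 227.8], [575.9, -271.5, 233.6]]
tilt fit [-1.98539631e-01  2.37881781e-01  2.24619132e+02]
[ 519.37229906 -317.93997726]
```

View pics/s4.png

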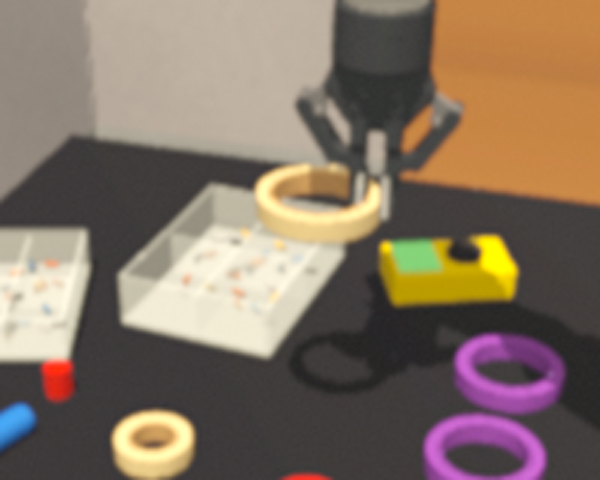

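>>> play_rows(targets=[[1, 2, -1, -0.5, 0], [1, 6, -2, -1, 0], [1, 10, -3, -1, 0], [1, 14, -4, -1, 0], [1, 18.5, -4.5, -1, 0], [1, 23, -4.5, -1, 0], [1, 27, -4.5, -1, 0], [1, 31, -4.5, -1, 0], [1, 34, -4, -1, 0], [1, 36, -3, -1, 0]])

```text
clock: 13.5
eef_pos: [418.8, 33.3, 247.1]
tool_rot: [-3.137, -0.0, 1.652]
force: [0.9, -1.1, -0.9]
width: 11.1
gripper_force: 56.9
```

Run:
```python
from h import *
ctrl.get_image('side');ctrl.get_image('side')
print(ctrl.read_state()['eef_pos'])
go((455,62.4,247),4.5)
```

```text
[420.91905611  34.0544428  247.16993614]
cm [2.54 3.63 0.02] spin 0.31 rot [-3.14001518e+00 -4.67540516e-04  1.65475313e+00] clk 13.6 q7 0.1899724205844862
```

>>> play_rows(targets=[[1, 1.5, 1.5, 0, 0.3], [1, 2.5, 3, 0, 0.3], [1, 2.5, 3.6, 0, 0.3], [1, 2.5, 3.6, 0, 0.3], [1, 2.5, 3.6, 0, 0.3]])

```text
clock: 14.1
eef_pos: [453.5, 57.2, 247.7]
tool_rot: [-3.139, 0.001, 1.642]
force: [-0.6, 0.9, -1.5]
width: 11.2
gripper_force: 56.9
```

Run:
```python
from h import *
from scipy.optimize import least_squares
hooky(2)
e=ctrl.read_state()['eef_pos']; print(e)
n='side'; im,d=ctrl.get_image(n)
for r in ctrl.trace(n,'roll'):
    P=world(n,d,r['pixels']); c=im[r['pixels']].mean(0)
    if c[1]<120: continue
    q=P[(P[:,2]>180)&(P[:,2]<270)]; print(r['bbox'],len(q))
    if len(q)<50: continue
    print(np.percentile(q,[1,10,50,90,99],axis=0).round(1).tolist())
    q=q[q[:,2]>np.median(q[:,2])]
    g=least_squares(lambda p:np.clip(np.abs(np.hypot(q[:,0]-p[0],q[:,1]-p[1])-44)-6,0,None),[e[0]+44,e[1]+4],loss='soft_l1').x; print(g,g-e[:2])
go((517.3,67.4,247),4.5)
```

```text
14.1 [(202, [635.2, 86.6, 229.9]), (233, [637.9, 81.3, 293.2]), (79, [637.5, 80.4, 181.1])]
14.15 [(208, [635.0, 86.4, 229.9]), (230, [638.0, 81.1, 292.2]), (81, [637.5, 80.7, 182.1])]
[453.66845742  57.56487652 248.07491722]
[216.9, 244.0, 267.9, 295.6] 1440
[[448.7, 22.5, 219.5], [455.7, 30.5, 222.9], [500.8, 87.9, 236.5], [535.0, 108.7, 239.2], [543.3, 110.7, 240.1]]
[496.88163351  60.93893867] [43.21317609  3.37406215]
cm [0.49 6.38 0.13] spin -0.39 rot [-3.14107406e+00 -5.19570094e-05  1.64261088e+00] clk 14.3 q7 0.14363700770343063
```

>>> play_rows(targets=[[1, 0.2, 1.5, 0, -0.3], [1, 0.4, 3.5, 0, -0.3], [1, 0.6, 5.5, 0, -0.3], [1, 0.7, 6.5, 0, -0.3], [1, 0.7, 6.5, 0, -0.3], [1, 0.7, 6.5, 0, -0.3]])

```text
clock: 14.9
eef_pos: [517.8, 69.9, 248.0]
tool_rot: [-3.14, 0.0, 1.649]
force: [-0.4, 0.2, -1.6]
width: 11.0
gripper_force: 56.9
```

Run:
```python
from h import *
from scipy.optimize import least_squares
hooky(2)
s=ctrl.read_state(); e=s['eef_pos']; print(e,s['force'],s['tool_rot'])
n='side'; im,d=ctrl.get_image(n); save('s5',im,(100,180,300,340),3)
for r in ctrl.trace(n,'roll'):
    P=world(n,d,r['pixels']); c=im[r['pixels']].mean(0)
    if c[1]<120: continue
    q=P[(P[:,2]>180)&(P[:,2]<270)&(P[:,0]<625)]
    if len(q)<50: continue
    print(np.percentile(q,[1,10,50,90,99],axis=0).round(1).tolist())
    q=q[q[:,2]>np.median(q[:,2])]
    g=least_squares(lambda p:np.clip(np.abs(np.hypot(q[:,0]-p[0],q[:,1]-p[1])-44)-6,0,None),[e[0]+44,e[1]+4],loss='soft_l1').x; print(g,g-e[:2])
```

```text
14.9 [(210, [635.1, 86.5, 229.4]), (233, [638.1, 81.2, 293.1]), (78, [637.6, 80.4, 181.4])]
14.95 [(205, [635.7, 86.5, 229.6]), (234, [638.2, 81.3, 293.6]), (82, [637.2, 80.7, 181.7])]
[517.70260937  70.00381186 248.19505826] [-0.55472991 -0.41857814 -0.41516561] [-3.14017388e+00 -1.21584080e-04  1.64854370e+00]
[[512.9, 36.0, 219.9], [519.8, 46.1, 223.1], [564.0, 100.3, 236.4], [599.1, 121.3, 239.3], [607.3, 123.5, 240.3]]
[561.02298324  73.88758039] [43.32037387  3.88376853]
```

View pics/s5.png

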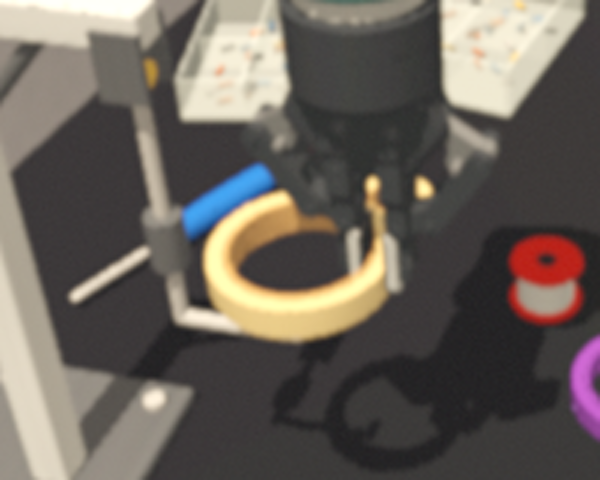

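>>> play_rows(targets=[[1, -0.1, 0, 0.5, 0], [1, -0.1, 0, 1.5, 0], [1, -0.1, 0, 2.5, 0], [1, -0.1, 0, 3.3, 0], [1, -0.1, 0, 3.8, 0], [1, -0.1, 0, 4.1, 0], [1, -0.1, 0, 4.2, 0], [1, -0.1, 0, 4.2, 0]])

```text
clock: 15.9
eef_pos: [519.1, 69.2, 206.3]
tool_rot: [3.142, 0.0, 1.649]
force: [0.6, 0.5, -0.7]
width: 11.5
gripper_force: 56.9
```

Run:
```python
from h import *
hooky(4)
s=ctrl.read_state(); e=s['eef_pos']; print(e,s['force'],s['tool_rot'])
n='side'; im,d=ctrl.get_image(n); save('s6',im,(100,180,300,340),3)
for r in ctrl.trace(n,'roll'):
    P=world(n,d,r['pixels']); c=im[r['pixels']].mean(0)
    if c[1]<120: continue
    q=P[(P[:,2]>140)&(P[:,2]<270)&(P[:,0]<625)]
    if len(q)>50: print(np.percentile(q,[1,10,50,90,99],axis=0).round(1).tolist())
```

```text
15.9 [(209, [635.5, 86.5, 229.5]), (233, [638.3, 81.1, 291.4]), (79, [637.4, 80.5, 182.2])]
15.95 [(208, [635.4, 86.3, 230.0]), (235, [638.0, 81.1, 293.1]), (83, [637.6, 80.7, 181.8])]
16.0 [(202, [635.6, 86.7, 229.6]), (236, [637.9, 81.3, 293.5]), (82, [637.2, 80.6, 181.3])]
16.05 [(201, [635.4, 86.6, 230.4]), (228, [638.1, 81.1, 291.0]), (81, [637.3, 80.6, 181.9])]
[519.23356394  69.31691382 206.62522148] [ 0.3227534  -0.22231574 -1.28449473] [ 3.14087044e+00 -1.31863037e-04  1.64888222e+00]
[[514.6, 37.9, 178.9], [521.1, 48.1, 182.4], [562.3, 102.1, 195.5], [600.6, 120.8, 197.8], [608.0, 122.8, 198.7]]
```

View pics/s6.png

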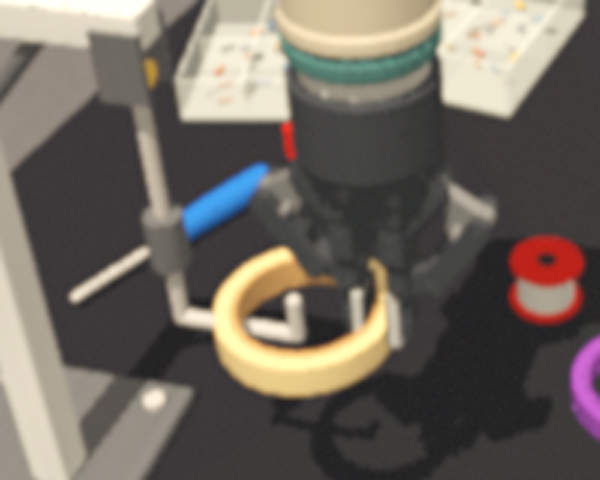

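>>> play_rows(targets=[[1, 0, 0, 0.2, 0], [1, 0, 0, 0.3, 0], [1, 0, 0, 0.35, 0], [1, 0, 0, 0.35, 0], [1, 0, 0, 0.35, 0]])

```text
clock: 16.7
eef_pos: [519.1, 69.3, 202.9]
tool_rot: [3.141, -0.0, 1.649]
force: [0.1, -0.7, 0.6]
width: 11.2
gripper_force: 57.0
```

>>> play_rows(targets=[[0.7, 0, 0, 0, 0], [0.7, 0, 0, 0, 0], [0.7, 0, 0, 0, 0], [0.7, 0, 0, 0, 0], [0.7, 0, 0, 0, 0]])

```text
clock: 17.2
eef_pos: [519.0, 69.3, 202.8]
tool_rot: [-3.142, -0.0, 1.649]
force: [0.0, -0.2, 0.1]
width: 25.7
gripper_force: 0.0
```

Run:
```python
from h import *
s=ctrl.read_state(); print(s['eef_pos'],s['force'],s['width'])
n='side'; im,d=ctrl.get_image(n); save('s7',im,(100,180,300,340),3)
```

```text
[519.00568821  69.29116129 202.77914781] [ 0.02873578 -0.17434475  0.10571554] 25.72083614082681
```

View pics/s7.png

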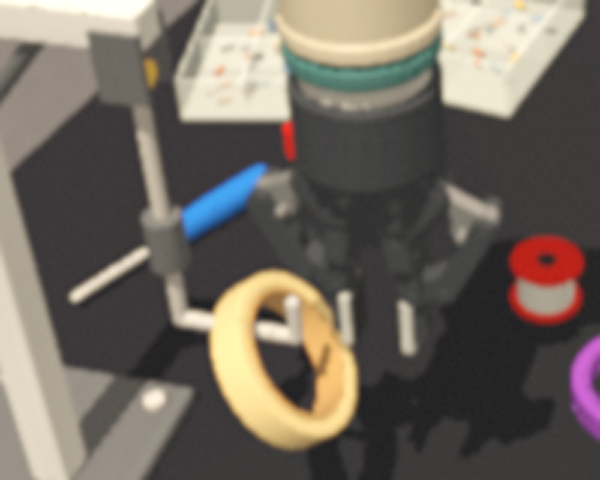

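>>> play_rows(targets=[[0.7, 0, 0, -1, 0], [0.7, 0, 0, -3, 0], [0.7, 0, 0, -6, 0], [0.7, 0, -3, -7, 0], [0.7, 0, -7, -7, 0], [0.7, 0, -10, -7, 0], [0.7, 0, -10, -7, 0], [0.7, 0, -10, -7, 0]])

```text
clock: 18.05
eef_pos: [419.8, 61.7, 273.7]
tool_rot: [3.139, -0.001, 1.649]
force: [-0.1, -1.0, -0.1]
width: 25.8
gripper_force: 0.0
```

Run:
```python
from h import *
for i in range(10):
    t=ctrl.read_state()['clock']; im,d=ctrl.get_image('side')
    r=[r for r in ctrl.trace('side','roll') if r['bbox'][0]<215]
    if not r: print(t,'none'); continue
    P=world('side',d,r[0]['pixels']); print(round(t,2),np.round(r[0]['bbox'],1),np.percentile(P,[2,50,98],axis=0).round(1).tolist())
hooky(10)
save('s8',im,(100,180,300,340),3); print(ctrl.read_state()['eef_pos'])
```

```text
18.05 [176.6 270.4 204.4 330.3] [[559.2, 35.4, 104.0], [584.5, 95.5, 161.6], [613.7, 117.2, 189.7]]
18.15 [176.5 268.9 193.6 330.1] [[570.8, 17.4, 3.6], [587.8, 96.8, 166.8], [656.3, 118.1, 189.7]]
18.25 [174.8 272.1 195.9 333.1] [[563.7, 23.8, 1.4], [588.2, 91.3, 157.6], [639.5, 117.6, 187.8]]
18.35 [173.5 273.  201.1 331.9] [[558.0, 49.9, 98.3], [591.1, 85.3, 149.0], [636.1, 112.7, 188.4]]
18.45 [174.3 272.4 201.7 333.2] [[557.4, 52.0, 99.6], [590.1, 87.3, 155.0], [634.4, 111.4, 188.6]]
18.55 [172.7 271.6 204.2 331.1] [[557.1, 50.0, 96.3], [590.7, 85.9, 156.1], [639.3, 110.9, 188.7]]
18.65 [174.2 272.2 203.4 332.9] [[557.7, 50.9, 99.5], [589.8, 86.0, 150.9], [635.0, 110.6, 188.6]]
18.75 [173.9 272.9 202.1 327.8] [[557.7, 50.0, 99.6], [590.6, 84.6, 150.8], [635.7, 110.5, 188.8]]
18.85 [173.3 271.5 202.4 333.1] [[557.8, 47.0, 92.7], [591.9, 83.7, 150.8], [639.6, 110.1, 188.3]]
18.95 [175.6 271.2 202.4 331.2] [[557.7, 49.1, 95.4], [590.4, 85.5, 152.3], [635.8, 110.6, 188.6]]
19.05 [(207, [635.1, 86.9, 229.4]), (235, [638.0, 81.2, 293.6]), (87, [637.3, 81.1, 180.4])]
19.1 [(205, [635.4
[... 154 characters left out ...]
.1, 180.2])]
19.2 [(207, [635.7, 86.6, 229.7]), (226, [638.2, 81.3, 292.2]), (91, [637.2, 80.9, 180.4])]
19.25 [(208, [635.4, 86.9, 229.9]), (234, [638.1, 81.2, 293.7]), (88, [637.4, 80.7, 180.7])]
19.3 [(206, [635.5, 86.6, 229.8]), (230, [638.0, 81.3, 293.0]), (88, [637.2, 80.8, 180.9])]
19.35 [(200, [635.2, 86.7, 228.5]), (231, [638.0, 81.4, 292.5]), (91, [637.1, 80.5, 179.3])]
19.4 [(201, [635.5, 86.8, 230.1]), (232, [638.1, 81.1, 293.0]), (87, [637.0, 80.8, 180.0])]
19.45 [(198, [635.8, 86.6, 229.2]), (233, [638.2, 81.3, 292.8]), (84, [637.0, 80.7, 181.0])]
19.5 [(212, [635.1, 86.5, 229.7]), (234, [638.1, 81.2, 292.3]), (89, [637.4, 80.6, 180.3])]
[419.30335237  61.49725471 272.79537401]
```

View pics/s8.png

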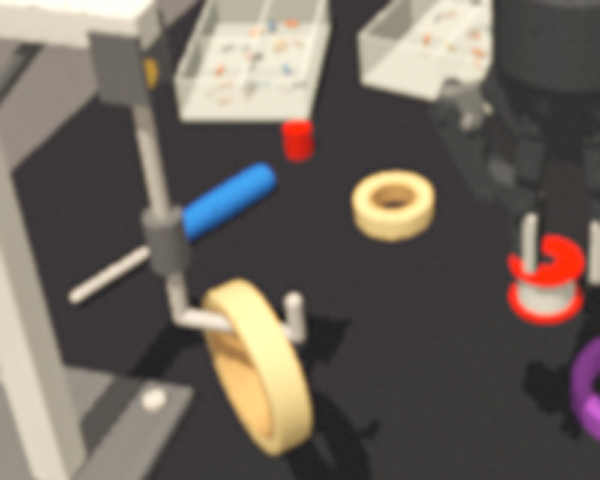

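The roll hangs on the saddle at crop (255,370), between shank (180,310) and tip (293,315). The gripper is clear, at (530,200). I'll check that it hangs level and has stopped moving.

Run:
```python
from h import *
prev=None
for i in range(24):
    t=ctrl.read_state()['clock']; im,d=ctrl.get_image('side')
    hsv=cv2.cvtColor(im,cv2.COLOR_RGB2HSV); m=(hsv[...,0]>10)&(hsv[...,0]<28)&(hsv[...,1]>60)&(hsv[...,2]>80); m[:262]=0;m[345:]=0;m[:,:160]=0;m[:,215:]=0
    P=world('side',d,m); P=P[(P[:,2]>60)&(P[:,2]<200)]
    c=P.mean(0); w,v=np.linalg.eigh(np.cov((P-c).T)); 
    if i%4==0: print(round(t,2),len(P),c.round(1),'normal',v[:,0].round(2),'sd',np.sqrt(w).round(1),'z',np.percentile(P[:,2],[1,99]).round(0),'imdiff',None if prev is None else np.abs(im.astype(int)-prev)[262:345,160:215].mean().round(2)); prev=im.astype(int)
```

```text
19.55 974 [594.7  82.6 138.4] normal [-0.59 -0.8  -0.01] sd [ 6.2 25.6 35.3] z [ 97. 188.] imdiff None
19.75 972 [594.6  82.7 138.2] normal [-0.59 -0.8  -0.01] sd [ 6.3 25.5 35.4] z [ 96. 188.] imdiff 0.95
19.95 969 [594.7  82.7 138.3] normal [-0.59 -0.8  -0.01] sd [ 6.3 25.5 35.4] z [ 96. 188.] imdiff 0.91
20.15 966 [594.7  82.7 138.5] normal [-0.59 -0.8  -0.01] sd [ 6.3 25.6 35.3] z [ 96. 188.] imdiff 0.77
20.35 971 [594.6  82.7 138.5] normal [-0.6  -0.8  -0.01] sd [ 6.2 25.6 35.2] z [ 96. 188.] imdiff 0.78
20.55 968 [594.8  82.6 138.3] normal [-0.59 -0.8  -0.01] sd [ 6.2 25.6 35.3] z [ 95. 188.] imdiff 0.79
```

```bash
python3 -c "
from cell import ctrl
print(ctrl.finish_job())"
```

```text
the job is handed in; nothing more can be done
None
```

I steadied the hook and took the touch away, and it hung still by itself. The large beige roll now hangs motionless on its saddle with its axis level, though turned about 50° sideways on the bar; the gripper is clear, the small roll was left alone, and I handed the job in at about 21 s.

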